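# Clamp a foiled glass panel upright in the edge-beading stand

## Task

Take the plain rectangular foiled panel off the sloping rest and clamp it upright in the edge-beading stand, ready for tinning its top edge: feel for the sprung jaw and push it back with the panel's side edge, lower the panel fully home on the rubber strip, and let the jaw pinch it into the groove of the low toe block. It is glass, so do not force it or drop it in, and leave the arched panel where it leans.

Things in the scene. Friction and masses are not known exactly. Their poses are not given: they have to be found in the camera images.
- plain_panel: Rectangular opal-glass panel with copper-foil border, 110 wide x 120 high x 8 mm thick, 0.2 kg. Origin: middle of the foot edge; z up the face, y across the width, x normal to the face. It leans on the rest 0.45 rad from vertical, top away from the robot; the lower 68 mm are backed by a board, the upper 52 mm are free on both faces, to be pinched across the 8 mm with a tilted gripper.
- panel_top (a point): Middle of the plain panel's top edge, 120 mm along z from its origin.
- arched_panel: The other panel on the rest: same glass, foil, width, height, thickness and frame (origin at the middle of the foot edge), but its top is a half-round arch. It leans left or right of the plain one, 25 mm from it. Leave it there.
- sloping_rest: Fixed plywood rest, 280 mm wide (its y), 90 mm deep, 85 mm high. Origin on the bench under the panels' foot edges, midway between the two panel places, which are 67.5 mm off in y. The feet stand on its ledge 23.5 mm up, behind a 10 mm high strip on the robot's side (-x).
- stand: Fixed cast base (84 x 184 mm) of the edge-beading stand. Origin on the bench under the clamping line, which runs along its y at x = 0. A clamp bar lies on it along y, locked anywhere from 25 mm towards -y to 25 mm towards +y of its middle setting: not reported, feel or see it. On the bar: a rubber strip, top z = 18 mm, where the panel's foot must rest; low toe block at -y, sprung jaw at +y.
- jaw (a joint): Sprung jaw: 0 = free, to 0.017 m (end stop) as pushed to +y; 2.4 N at 0, 7.5 N at 17 mm. With the bar at middle: groove bottoms at y = -55 (toe block, top z = 36) and +47 mm (jaw, free, top z = 66), facing each other, 8 mm too close for the panel, which passes over the toe block but not the jaw. Both grooves are open at the top, 11 mm wide, 6 mm deep, mouths flared to 8 mm.

How it is judged:
By the outcome, as a careful person would: the job done as asked, in the order asked, and still so for the second after the job is handed in, with the robot touching nothing.
It also fails if it takes over 45 s, if anything falls off the work surface, if the arm or the gripper's body presses on something with over 40 N, if the wrist force passes 120 N, or if a joint passes its speed limit or range.

## Robot

A 7-joint arm with a two-finger parallel gripper is mounted at the origin on a cart in front of the work surface, level with it; the furniture and walls round the work are solid. World frame = base frame: x ahead of the robot, y to its left, z up, the work surface at z = 0. Lengths are in mm, angles in rad, forces in N, time in s.
With the tool pointing down it reaches from about 400 to 875 mm from the base axis. Payload 4.4 kg.
Tool frame: the origin (TCP) lies on the centre line of the jaws, within the pads' length; the fingertips stand 14 mm ahead of it and the grasp point (between the pads) lies 5 mm behind it (tips_ahead is the distance from the TCP to the fingertips, in mm); z points along the fingers, y is the line along which they close (so a half turn about z gives the same grasp; the last joint's range is limited). The gripper opens to 85 mm and grips with 20 to 120 N. Pads are 22 mm wide; open, the fingers measure 114 mm over their backs; the gripper's body (76 mm by 85 mm) begins 54 mm behind the grasp point. The pads swing forward as they close: fully open they stand 13 mm farther back than shut.
Start: joints at [-1.39, 0.628, 0.038, 1.517, -0.027, 0.996, -0.02], TCP at [158.772, 630.325, 245.313] pointing down, gripper open.
Joint ranges: [-3.06, 3.06], [-0.37, 2.12], [-1.25, 1.32], [0.18, 2.47], [-1.1, 4.24], [0.23, 1.98], [-2.94, 2.94]. Speed limits (rad/s): [2.57, 2.57, 3.14, 3.14, 3.14, 3.14, 3.14].

## Interface

Orientations are given as [roll, pitch, yaw] about the fixed x, y, z axes, in that order (R = Rz(yaw) Ry(pitch) Rx(roll)).
In Python, from cell import * gives the robot as it stands.
- The arm moves only by the tool move_arm, never from a script. Its argument "rows" is text: rows parted by semicolons, each of 7 numbers parted by spaces: the shift along the tool's x, y, z scaled (see below), then the turn, a rotation vector about the tool's x, y, z scaled (see below), then the closure, from -1 (fully open) to 1 (shut). A call has 1 to 12 rows; each row is the pose to reach, as a shift and turn from the pose commanded when the call began, along the tool's axes at that moment; what a row does not reach only later rows make up. The controller multiplies each number of a shift by 0.3 m and each number of a turn by pi/2 rad. A row lasts 1/12 s, in which the tool goes at most 41.7 mm and 7.16 degrees, less where a joint would pass 70% of its speed; a pose out of reach is approached as far as the arm can. A call with a number of a shift or a turn outside -1 to 1 is refused whole. A call with a gripper value outside its range is refused whole. The fingers move at their own pace and stop on an object; the grip force is fixed at half the most. Time passes only in rows, so rows that repeat a pose let the fingers close. It gives the time, the measured TCP pose, the force, the opening and the grip force at its end, in the units of the state.
- read_state(): the state, without advancing time (a new reading comes with each control period).
- get_image(name): name is "side" or "top" or "wrist"; returns a dict with "img" (480x640x3 uint8, red, green, blue), "vfov" (degrees; the focal length in pixels is half the picture's height over the tangent of half this angle, whatever the lens; pixels are square), "cx", "cy" (the principal point, pixels), "k1" (the pictures are not rectified: a ray, as slopes to the right and down, at radius r is drawn at 1 + k1 r^2 times it, then the intrinsics apply), "extrinsics" (4x4, takes a point from camera to world coordinates); the wrist camera has in their place "T_tool_cam" (4x4, takes a point from camera to tool coordinates, whose origin is the TCP and whose axes are the flange's). Camera axes: x right, y up, looking along -z (the intrinsics and any distortion apply to the point x, -y, -z); pixel columns grow to the right and rows downward; lengths in mm; the calibration is good to about 2 mm. A picture is of the moment at which its call begins: read the wrist's pose just before it. There is no depth.
- finish_job(): hands the job in; it is judged then, once.
The state is a dict: "clock": time; "qpos": joint angles; "qd": joint speeds; "tau": joint torques, N m; "eef_pos": TCP position; "tool_rot": TCP orientation; "force": force on the tool from outside, world axes, zero at the start; "torque": the same for the moment, N m; "width": finger opening in mm; "gripper_force": force on a finger pad.
Only numpy, scipy, OpenCV 4.12 (cv2) and the standard library are available. Lean on these libraries where they do the work, as an engineer would, in place of code of your own. Each camera call takes 0.05 s, during which the arm holds its last target. There are 200 camera calls.

## Working session

There is one attempt and no reset: what is moved stays moved. The work goes in short steps, Python scripts to look and compute and a tool call to move; the robot and the scene stay as the last step left them, time stands still between calls to the robot, and variables do not carry over. Pictures are saved under pics/ and viewed, at most 11 in all, crops included, and the job is handed in when it is done.

Besides the shell and the picture viewer there is one more tool, called after "Call:" as a command line: name --argument value ..., lists and objects as JSON in quotes. move_arm: Moves the arm, as the interface text tells. Its arguments: {"type":"object","properties":{"rows":{"type":"string"}},"required":["rows"]}

```bash
mkdir -p pics; ls; python3 - <<'E'
from cell import *
import cv2,numpy as np
s=read_state();print(s)
ims=[]
for n in("side","top"):
    d=get_image(n);cv2.imwrite(f"pics/{n}0.png",d["img"][:,:,::-1]);print(n,{k:v for k,v in d.items() if k!="img"})
    np.savez(f"{n}0.npz",**d)
E
```

```text
pics
{'clock': 0.0, 'qpos': array([-1.38980715,  0.62935208,  0.03844395,  1.51837618, -0.02702021,
        0.99630693, -0.02004016]), 'qd': array([ 0.00114162, -0.00058974, -0.00079259,  0.00080867, -0.00098053,
        0.00012248, -0.00071068]), 'tau': array([-5.53980335e-04, -5.63407195e+01,  1.22596655e+00, -1.93456417e+01,
        1.09462984e-02,  1.02675083e-02,  1.06324259e-05]), 'eef_pos': array([158.60888329, 629.72600739, 244.38262644]), 'tool_rot': array([-3.13966804e+00,  1.03071099e-05,  2.89475053e+00]), 'force': array([-0.080312  ,  0.6146607 , -0.00345579]), 'torque': array([-0.02915584,  0.00157657,  0.00844993]), 'gripper_force': 0.0, 'width': 85.30665822623563}
side {'vfov': 53.80471567533135, 'cx': 317.9222521671855, 'cy': 242.6954187633801, 'k1': 0.029092669028136946, 'extrinsics': array([[-8.57117228e-01,  2.58087648e-01, -4.45803571e-01,
         1.35721203e+02],
       [-5.15088213e-01, -4.19583924e-01,  7.47417865e-01,
         6.42987632e+02],
       [ 5.84730695e-03,  8.70252893e-01,  4.92570515e-01,
         5.38229857e+02],
       [ 0.00000000e+00,  0.00000000e+00,  0.00000000e+00,
         1.00000000e+00]])}
top {'vfov': 52.42316632560097, 'cx': 314.04242126385395, 'cy': 244.25802061009566, 'k1': -0.0554906928966349, 'extrinsics': array([[ 2.42198975e-02,  9.92249864e-01, -1.21875362e-01,
         4.12393782e+02],
       [-9.99601468e-01,  2.58051616e-02,  1.14454877e-02,
        -4.43090583e+00],
       [ 1.45017970e-02,  1.21549582e-01,  9.92479419e-01,
         1.13630273e+03],
       [ 0.00000000e+00,  0.00000000e+00,  0.00000000e+00,
         1.00000000e+00]])}
```

View pics/side0.png

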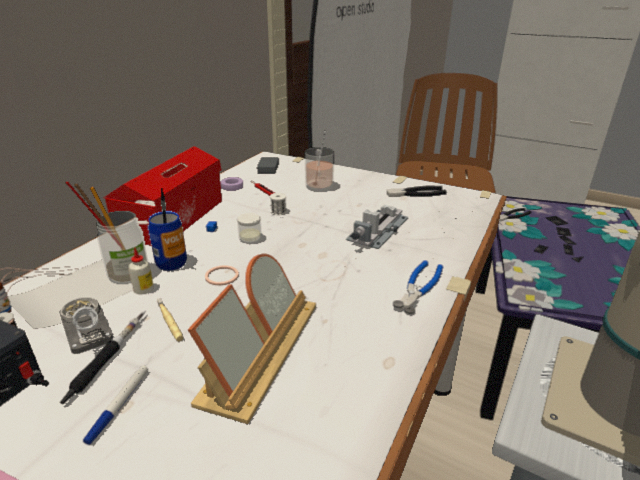

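View pics/top0.png

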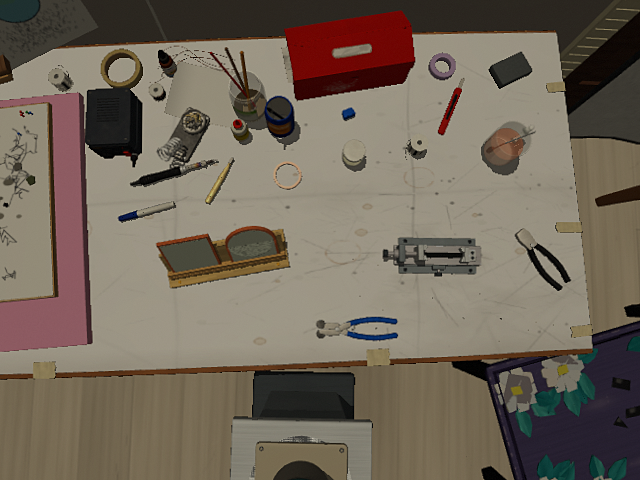

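The plain panel is the one towards +y, at side (232,340) and top (190,253); the arched one is beside it. The stand is at top (438,256) and side (378,227). Next I'll enlarge both.

```bash
cat > h.py <<'E'
from cell import *
import cv2,numpy as np
def K(d):
    f=240/np.tan(np.radians(d["vfov"])/2);return np.array([[f,0,float(d["cx"])],[0,f,float(d["cy"])],[0,0,1]])
def dist(d): return np.array([float(d["k1"]),0,0,0,0])
F=np.diag([1,-1,-1,1.])
def ray(d,uv,E=None):
    E=d["extrinsics"] if E is None else E
    p=cv2.undistortPointsIter(np.float64(uv).reshape(-1,1,2),K(d),dist(d),None,None,(3,50,1e-9)).reshape(-1,2)
    v=np.c_[p[:,0],-p[:,1],-np.ones(len(p))]@E[:3,:3].T
    return E[:3,3],v/np.linalg.norm(v,axis=1)[:,None]
def onz(d,uv,z,E=None):
    o,v=ray(d,uv,E);return o+v*((z-o[2])/v[:,2])[:,None]
def proj(d,P,E=None):
    E=d["extrinsics"] if E is None else E
    M=F@np.linalg.inv(E)
    return cv2.projectPoints(np.float64(P).reshape(-1,1,3),cv2.Rodrigues(M[:3,:3])[0],M[:3,3],K(d),dist(d))[0].reshape(-1,2)
def tri(ds,uvs):
    A=np.zeros((3,3));b=np.zeros(3)
    for d,uv in zip(ds,uvs):
        o,v=ray(d,[uv]);M=np.eye(3)-np.outer(v[0],v[0]);A+=M;b+=M@o
    return np.linalg.solve(A,b)
E
python3 - <<'E'
import cv2,numpy as np
s=cv2.imread("pics/side0.png");t=cv2.imread("pics/top0.png")
r=lambda i,x,y,w,h:cv2.resize(i[y:y+h,x:x+w],(400,300),interpolation=cv2.INTER_CUBIC)
a=np.vstack([np.hstack([r(t,380,220,100,75),r(s,335,190,80,60)]),np.hstack([r(t,150,210,160,120),r(s,180,240,160,180*120//180)])])
cv2.imwrite("pics/crop0.png",a)
E
```

```text
(no output)
```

View pics/crop0.png

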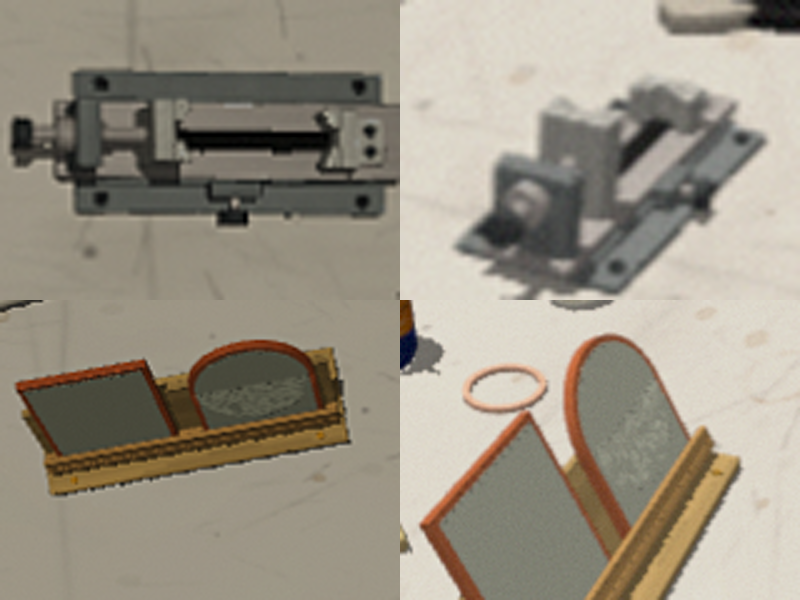

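Stand: the toe block is on the right in the top view (-y) and the jaw is on the left (+y). The plain panel's top corners are near top (157,243) and (208,235), and side (190,329) and (231,285). Now computing positions.

```bash
python3 - <<'E'
from h import *
t=dict(np.load("top0.npz"));s=dict(np.load("side0.npz"))
T=lambda x,y:(380+x/4,220+y/4)
print("base corners z=10\n",onz(t,[T(75,70),T(382,75),T(384,214),T(75,213)],10).round(1))
print("base z0\n",onz(t,[T(75,70),T(382,75),T(384,214),T(75,213)],0).round(1))
S=lambda x,y:(335+(x-400)/5,190+y/5)
print("base side z=10",onz(s,[S(455,245),S(613,292),S(765,138)],10).round(1))
print("strip z18",onz(t,[T(183,140),T(330,141)],18).round(1),"toe V z36",onz(t,[T(335,140),T(318,108),T(318,170)],36).round(1),"jaw z66",onz(t,[T(178,140),T(186,98),T(186,185)],66).round(1))
P=lambda x,y:(150+x*.4,210+(y-300)*.4)
Q=lambda x,y:(180+(x-400)*.4,240+(y-300)*.4)
a=tri([t,s],[P(17,383),Q(425,522)]);b=tri([t,s],[P(145,362),Q(527,413)])
print(a,b,np.linalg.norm(a-b),(a+b)/2, np.arctan2(*(a-b)[[0,1]]))
# rest front bottom corners
print("rest",onz(t,[P(52,494),P(347,443)],0).round(1))
E
```

```text
base corners z=10
 [[ 571.8 -215.4   10. ]
 [ 573.7 -397.6   10. ]
 [ 491.7 -397.5   10. ]
 [ 488.  -215.6   10. ]]
base z0
 [[ 573.2 -217.2    0. ]
 [ 575.1 -401.1    0. ]
 [ 492.4 -401.     0. ]
 [ 488.7 -217.5    0. ]]
base side z=10 [[ 567.7 -207.2   10. ]
 [ 487.6 -206.    10. ]
 [ 487.3 -386.1   10. ]]
strip z18 [[ 531.4 -277.    18. ]
 [ 532.9 -363.4   18. ]] toe V z36 [[ 531.6 -360.5   36. ]
 [ 549.9 -350.9   36. ]
 [ 514.2 -350.5   36. ]] jaw z66 [[ 526.2 -262.5   66. ]
 [ 549.8 -267.1   66. ]
 [ 501.3 -266.9   66. ]]
[529.26655533 310.83174659 131.27088598] [549.60961469 204.93351397 130.86745878] 107.83523770204424 [539.43808501 257.88263028 131.06917238] -0.18978807577539303
rest [[441.8 313.    0. ]
 [496.5  40.1   0. ]]
```

```bash
cat >> h.py <<'E'
from scipy.spatial.transform import Rotation as Ro
def pose():
    s=read_state();return np.array(s["eef_pos"]),Ro.from_euler("xyz",s["tool_rot"]).as_matrix(),s
def plan(p,R):
    p0,R0,s=pose()
    print("t %.2f"%s["clock"],"shift",(R0.T@(np.array(p)-p0)/300).round(4),"turn",(Ro.from_matrix(R0.T@R).as_rotvec()/(np.pi/2)).round(4))
def Rpan(yaw,lean=0.45): # tool x=panel y, tool y=panel x, tool z=-panel z
    Rp=Ro.from_euler("zy",[yaw,0]).as_matrix()@Ro.from_euler("y",lean).as_matrix()
    return np.c_[Rp[:,1],Rp[:,0],-Rp[:,2]],Rp
def wrist(name):
    p,R,s=pose();d=get_image("wrist");E=np.eye(4);E[:3,:3]=R;E[:3,3]=p
    d["extrinsics"]=E@d["T_tool_cam"];np.savez(name+".npz",**d,p=p,R=R);cv2.imwrite(f"pics/{name}.png",d["img"][:,:,::-1]);return d
E
python3 - <<'E'
from h import *
R,Rp=Rpan(0.195)
top=np.array([539.4,257.9,131])
pre=top+Rp[:,2]*60
print(pre,R)
p0,R0,s=pose()
plan((p0+pre)/2+[0,0,30],R);print(R0.T@(pre-p0)/300)
d=wrist("w0");print(d["T_tool_cam"].round(3),d["vfov"])
E
```

```text
[565.00331541 262.95690586 185.02682614] [[-0.19376653  0.88338153 -0.42672192]
 [ 0.98104767  0.17447651 -0.08428176]
 [ 0.         -0.43496553 -0.9004471 ]]
t 0.10 shift [-8.061e-01 -4.274e-01 -2.000e-04] turn [0.2542 0.1622 0.7059]
[-1.61222459 -0.85453629  0.1996628 ]
[[-1.00000e-03  9.51000e-01  3.09000e-01  7.88000e+01]
 [ 1.00000e+00  1.00000e-03  1.00000e-03 -5.08000e-01]
 [ 0.00000e+00  3.09000e-01 -9.51000e-01 -1.28646e+02]
 [ 0.00000e+00  0.00000e+00  0.00000e+00  1.00000e+00]] 71.55498995662852
```

Call:
move_arm --rows "-0.806 -0.427 0 0.254 0.162 0.706 0;-0.806 -0.427 0 0.254 0.162 0.706 0;-0.806 -0.427 0 0.254 0.162 0.706 0;-0.806 -0.427 0 0.254 0.162 0.706 0;-0.806 -0.427 0 0.254 0.162 0.706 0;-0.806 -0.427 0 0.254 0.162 0.706 0;-0.806 -0.427 0 0.254 0.162 0.706 0;-0.806 -0.427 0 0.254 0.162 0.706 0;-0.806 -0.427 0 0.254 0.162 0.706 0;-0.806 -0.427 0 0.254 0.162 0.706 0;-0.806 -0.427 0 0.254 0.162 0.706 0;-0.806 -0.427 0 0.254 0.162 0.706 0"

```text
clock: 1.15
eef_pos: [362.2, 446.7, 244.7]
tool_rot: [-2.693, -0.001, 1.767]
force: [-0.3, -0.1, -0.6]
width: 42.9
gripper_force: 0.0
```

```bash
python3 - <<'E'
from h import *
R,Rp=Rpan(0.195)
top=np.array([539.4,257.9,131])
plan(top+Rp[:,2]*80,R);print(read_state()["qpos"])
E
```

```text
t 1.15 shift [-0.7327  0.5759 -0.1243] turn [ 0.0007 -0.0003  0.0011]
[-0.92783568  0.73915286  0.24635922  1.42095449 -0.3857417   1.41845189
 -0.37336964]
```

Call:
move_arm --rows "-0.733 0.576 -0.124 0 0 0 0;-0.733 0.576 -0.124 0 0 0 0;-0.733 0.576 -0.124 0 0 0 0;-0.733 0.576 -0.124 0 0 0 0;-0.733 0.576 -0.124 0 0 0 0;-0.733 0.576 -0.124 0 0 0 0;-0.733 0.576 -0.124 0 0 0 0;-0.733 0.576 -0.124 0 0 0 0;-0.733 0.576 -0.124 0 0 0 0;-0.733 0.576 -0.124 0 0 0 0"

```text
clock: 1.98
eef_pos: [572.1, 266.3, 203.6]
tool_rot: [-2.692, -0.004, 1.768]
force: [-0.7, 0.5, -0.5]
width: 42.8
gripper_force: 0.0
```

```bash
python3 - <<'E'
from h import *
R,Rp=Rpan(0.195)
top=np.array([539.4,257.9,131])
plan(top+Rp[:,2]*80,R);print(read_state()["qpos"])
d=wrist("w1");print(proj(d,[top,top+Rp[:,1]*55,top-Rp[:,1]*55]))
E
```

```text
t 1.98 shift [-0.0063  0.0041  0.0002] turn [ 0.0005 -0.0015  0.0024]
[-0.55482891  0.91097114  0.28712264  1.17336966 -0.28385425  1.53957035
 -0.0503073 ]
[[320.91107163 259.33007497]
 [321.29644623 176.46702356]
 [320.58251315 330.63365943]]
```

View pics/w1.png

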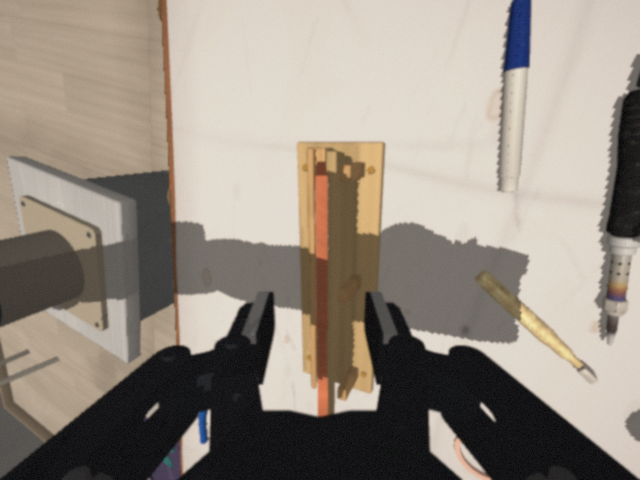

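The panel shows edge-on at column 321, centred between the fingers. Its +y end is near row 163. Now measuring with the foil colour.

```bash
python3 - <<'E'
from h import *
d=dict(np.load("w1.npz"));im=d["img"].astype(int)
r,g,b=im[...,0],im[...,1],im[...,2]
m=(r-g>40)&(r-g>1.15*(g-b)+10)
m[:, :290]=0;m[:,350:]=0
for y in range(154,400,4):
    c=np.flatnonzero(m[y]);print(y,(c.min(),c.max(),len(c)) if len(c) else None,im[y,321],end=" | ")
E
```

```text
154 None [214 164 108] | 158 None [215 167 112] | 162 (np.int64(318), np.int64(321), 4) [131  85  56] | 166 (np.int64(317), np.int64(324), 8) [110  64  45] | 170 (np.int64(316), np.int64(325), 10) [110  63  43] | 174 (np.int64(316), np.int64(326), 11) [127  72  48] | 178 (np.int64(315), np.int64(327), 13) [214 121  82] | 182 (np.int64(315), np.int64(327), 13) [208 119  81] | 186 (np.int64(315), np.int64(327), 13) [213 120  84] | 190 (np.int64(315), np.int64(327), 13) [213 120  81] | 194 (np.int64(315), np.int64(327), 13) [209 116  76] | 198 (np.int64(315), np.int64(327), 13) [204 117  80] | 202 (np.int64(315), np.int64(327), 13) [208 120  82] | 206 (np.int64(315), np.int64(327), 13) [210 119  82] | 210 (np.int64(315), np.int64(327), 13) [213 123  85] | 214 (np.int64(315), np.int64(327), 13) [206 119  81] | 218 (np.int64(315), np.int64(327), 13) [209 118  80] | 222 (np.int64(315), np.int64(327), 13) [210 121  82] | 226 (np.int64(315), np.int64(327), 13) [208 118  79] | 230 (np.int64(315), np.int64(327), 13) [207 117  80] | 234 (np.int64(315), np.int64(327), 13) [206 118  80] | 238 (np
[... 1509 characters left out ...]
(np.int64(319), np.int64(325), 7) [104  62  43] | 354 (np.int64(319), np.int64(325), 7) [99 57 39] | 358 (np.int64(319), np.int64(325), 7) [103  59  40] | 362 (np.int64(318), np.int64(325), 8) [105  61  41] | 366 (np.int64(319), np.int64(325), 7) [102  57  38] | 370 (np.int64(319), np.int64(326), 8) [105  61  42] | 374 (np.int64(318), np.int64(325), 8) [113  64  45] | 378 (np.int64(318), np.int64(327), 10) [135  77  51] | 382 (np.int64(317), np.int64(327), 11) [212 120  81] | 386 (np.int64(317), np.int64(327), 11) [215 122  81] | 390 (np.int64(318), np.int64(327), 10) [217 122  83] | 394 (np.int64(318), np.int64(328), 11) [225 131  89] | 398 (np.int64(318), np.int64(328), 11) [218 125  84] |
```

The measured corner at row 176 and column 321 match the prediction, so I'll advance to the grasp.

Call:
move_arm --rows "-0.006 0.004 0.06 0 0 0.002 0;-0.006 0.004 0.12 0 0 0.002 0;-0.006 0.004 0.18 0 0 0.002 0;-0.006 0.004 0.24 0 0 0.002 0;-0.006 0.004 0.29 0 0 0.002 0;-0.006 0.004 0.33 0 0 0.002 0;-0.006 0.004 0.355 0 0 0.002 0;-0.006 0.004 0.363 0 0 0.002 0;-0.006 0.004 0.363 0 0 0.002 0;-0.006 0.004 0.363 0 0 0.002 0"

```text
clock: 2.87
eef_pos: [528.4, 254.8, 105.6]
tool_rot: [-2.694, -0.001, 1.764]
force: [0.8, 0.5, -0.3]
width: 42.7
gripper_force: 0.0
```

```bash
python3 - <<'E'
from h import *
R,Rp=Rpan(0.195)
top=np.array([539.4,257.9,131])
plan(top-Rp[:,2]*29,R);print(read_state()["force"])
d=wrist("w2");print(proj(d,[top,top+Rp[:,1]*55,top-Rp[:,1]*55]))
E
```

```text
t 2.87 shift [ 0.003  -0.0027  0.0039] turn [ 0.0016 -0.0009 -0.0009]
[ 0.83302809  0.52076735 -0.25379079]
[[316.71865314 359.89579862]
 [315.87777215 210.19124326]
 [317.3460712  474.02264951]]
```

View pics/w2.png

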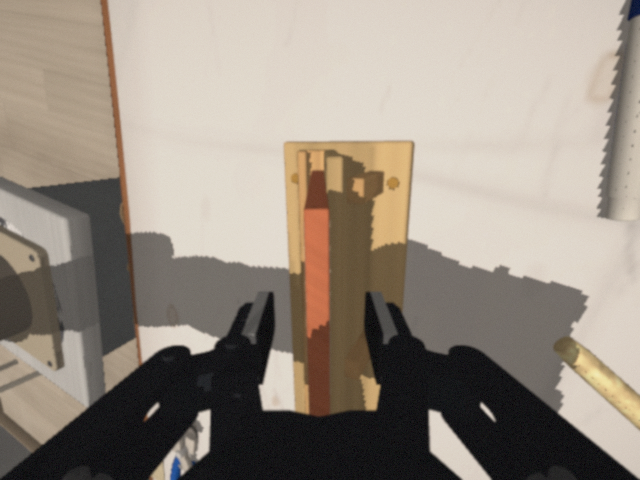

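The panel sits between the fingers, with its near corner at row 208 (predicted 210), so I'll close.

Call:
move_arm --rows "0.003 -0.003 0.003 0 0 0 0.3;0.003 -0.003 0.003 0 0 0 0.6;0.003 -0.003 0.003 0 0 0 0.8;0.003 -0.003 0.003 0 0 0 1;0.003 -0.003 0.003 0 0 0 1;0.003 -0.003 0.003 0 0 0 1;0.003 -0.003 0.003 0 0 0 1;0.003 -0.003 0.003 0 0 0 1;0.003 -0.003 0.003 0 0 0 1"

```text
clock: 3.67
eef_pos: [527.0, 254.9, 104.8]
tool_rot: [-2.693, -0.0, 1.763]
force: [0.9, 1.4, 4.9]
width: 7.3
gripper_force: 59.8
```

Call:
move_arm --rows "0 0 -0.02 0 0 0 1;0 0 -0.05 0 0 0 1;0 0 -0.1 0 0 0 1;0 0 -0.15 0 0 0 1;0 0 -0.2 0 0 0 1;0 0 -0.25 0 0 0 1;0 0 -0.3 0 0 0 1;0 0 -0.35 0 0 0 1;0 0 -0.4 0 0 0 1;0 0 -0.4 0 0 0 1"

```text
clock: 4.5
eef_pos: [580.4, 264.6, 214.9]
tool_rot: [-2.699, -0.0, 1.762]
force: [0.1, -0.2, -1.6]
width: 7.2
gripper_force: 58.9
```

```bash
python3 - <<'E'
from h import *
R,_=Rpan(0,0)
p0,R0,s=pose();print(s["force"],s["width"],s["gripper_force"],R)
plan([540,0,260],R);print(s["qpos"])
E
```

```text
[ 0.05362398 -0.15532586 -1.63983134] 7.247042334577809 58.93294930458069 [[ 0.  1. -0.]
 [ 1.  0. -0.]
 [ 0.  0. -1.]]
t 4.50 shift [-0.8404 -0.3356 -0.0072] turn [-0.2812  0.0269  0.1199]
[-0.54901015  0.90941964  0.29254464  1.14159703 -0.28195001  1.56693015
 -0.05639714]
```

Call:
move_arm --rows "-0.84 -0.336 -0.007 -0.281 0.027 0.12 1;-0.84 -0.336 -0.007 -0.281 0.027 0.12 1;-0.84 -0.336 -0.007 -0.281 0.027 0.12 1;-0.84 -0.336 -0.007 -0.281 0.027 0.12 1;-0.84 -0.336 -0.007 -0.281 0.027 0.12 1;-0.84 -0.336 -0.007 -0.281 0.027 0.12 1;-0.84 -0.336 -0.007 -0.281 0.027 0.12 1;-0.84 -0.336 -0.007 -0.281 0.027 0.12 1;-0.84 -0.336 -0.007 -0.281 0.027 0.12 1;-0.84 -0.336 -0.007 -0.281 0.027 0.12 1;-0.84 -0.336 -0.007 -0.281 0.027 0.12 1"

```text
clock: 5.42
eef_pos: [537.4, 2.0, 257.4]
tool_rot: [-3.134, 0.0, 1.574]
force: [-0.2, 0.3, -2.6]
width: 7.2
gripper_force: 59.4
```

```bash
python3 - <<'E'
from h import *
R,_=Rpan(0,0)
p0,R0,s=pose();print(s["force"],s["width"],s["gripper_force"])
plan([533,-210,260],R);plan([531,-420,260],R);print(s["qpos"])
E
```

```text
[-0.16038001  0.27473691 -2.61946266] 7.208716473553041 59.437803626060486
t 5.42 shift [-0.7065 -0.0169 -0.0083] turn [-0.0048  0.0001  0.0019]
t 5.42 shift [-1.4065 -0.0256 -0.0081] turn [-0.0048  0.0001  0.0019]
[-0.33608503  0.48386254  0.41547712  1.81926191 -0.24215715  0.89623343
  0.19364663]
```

Call:
move_arm --rows "-0.95 -0.02 -0.008 -0.005 0 0.002 1;-0.95 -0.02 -0.008 -0.005 0 0.002 1;-0.95 -0.02 -0.008 -0.005 0 0.002 1;-0.95 -0.02 -0.008 -0.005 0 0.002 1;-0.95 -0.02 -0.008 -0.005 0 0.002 1;-0.95 -0.02 -0.008 -0.005 0 0.002 1;-0.95 -0.02 -0.008 -0.005 0 0.002 1;-0.95 -0.02 -0.008 -0.005 0 0.002 1"

```text
clock: 6.08
eef_pos: [530.0, -294.0, 260.8]
tool_rot: [3.14, 0.009, 1.56]
force: [0.2, -2.0, -1.4]
width: 7.2
gripper_force: 59.5
```

Call:
move_arm --rows "-0.457 -0.005 0 0 0 0 1;-0.457 -0.005 0 0 0 0 1;-0.457 -0.005 0 0 0 0 1;-0.457 -0.005 0 0 0 0 1;-0.457 -0.005 0 0 0 0 1;-0.457 -0.005 0 0 0 0 1"

```text
clock: 6.58
eef_pos: [530.3, -421.1, 259.7]
tool_rot: [3.141, -0.001, 1.568]
force: [-0.9, 1.1, -2.2]
width: 7.0
gripper_force: 59.4
```

```bash
python3 - <<'E'
from h import *
d=wrist("w3");p,R,s=pose();print(p,s["tool_rot"],s["qd"].round(3))
d=get_image("side");np.savez("side1.npz",**d);d=get_image("top");np.savez("top1.npz",**d)
w=cv2.imread("pics/w3.png")
cv2.imwrite("pics/w3v.png",cv2.resize(w[60:420,100:540],(733,600),interpolation=cv2.INTER_CUBIC))
E
```

```text
[ 530.9165208  -419.6444261   259.88340098] [ 3.14060258e+00 -1.72022600e-03  1.57006951e+00] [-0.023 -0.016 -0.012  0.009  0.    -0.002  0.001]
```

View pics/w3.png

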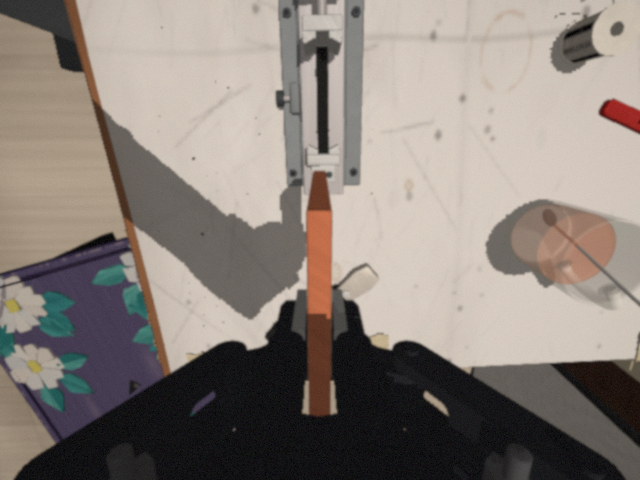

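The stand's strip runs along column 322, from row 47 (jaw) to row 152 (toe). The panel's near top corner is at row 210, column 318. Now zooming in on the stand.

```bash
python3 - <<'E'
import cv2
w=cv2.imread("pics/w3.png")
cv2.imwrite("pics/w3c.png",cv2.resize(w[0:200,260:380],None,fx=3,fy=3,interpolation=cv2.INTER_CUBIC))
E
```

```text
(no output)
```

View pics/w3c.png

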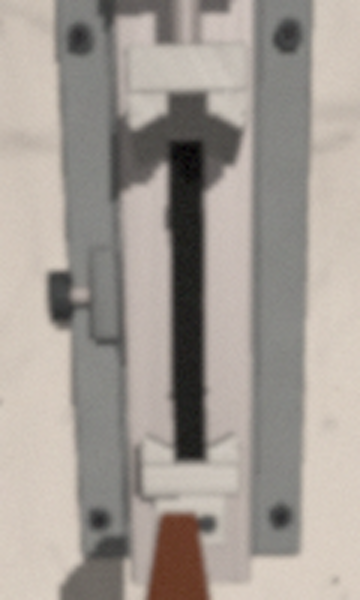

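```bash
python3 - <<'E'
from h import *
d=dict(np.load("w3.npz"));C=lambda x,y:(260+(x+.5)/3-.5,(y+.5)/3-.5)
print(d["p"],d["extrinsics"][:3,3])
print("toe bot",onz(d,[C(175,460),C(205,460)],36).round(1),"tips",onz(d,[C(146,437),C(236,437)],36).round(1))
print("jaw bot",onz(d,[C(167,92),C(208,92)],66).round(1),"tips",onz(d,[C(130,122),C(243,122)],66).round(1))
print("strip",onz(d,[C(171,145),C(202,145),C(174,460),C(205,460)],18).round(1))
print("base",onz(d,[C(60,30),C(82,553),C(312,30),C(299,553)],10).round(1))
# panel top edge (rect face at top z) columns
im=d["img"].astype(int);m=(im[...,0]-im[...,1]>40)
m[:,:295]=0;m[:,345:]=0
for y in (172,180,190,200,206,208,210,212,214,230,260,290,330,370,400):
    c=np.flatnonzero(m[y]);print(y,c.min(),c.max(),im[y,319],end=" | ")
z=d["p"][2]+29
E
```

```text
[ 530.25367987 -421.09619442  259.70760741] [ 530.95447965 -342.36502129  388.41623608]
toe bot [[ 529.4 -362.2   36. ]
 [ 539.6 -362.2   36. ]] tips [[ 519.6 -354.6   36. ]
 [ 550.1 -354.8   36. ]]
jaw bot [[ 527.8 -261.1   66. ]
 [ 539.3 -261.2   66. ]] tips [[ 517.3 -268.4   66. ]
 [ 549.2 -268.5   66. ]]
strip [[ 528.5 -264.    18. ]
 [ 538.6 -264.    18. ]
 [ 528.9 -363.2   18. ]
 [ 540.1 -363.3   18. ]]
base [[ 492.8 -229.7   10. ]
 [ 494.  -397.4   10. ]
 [ 574.2 -230.    10. ]
 [ 575.8 -397.8   10. ]]
172 316 321 [114  74  57] | 180 314 324 [103  59  41] | 190 312 326 [105  62  42] | 200 310 327 [102  57  39] | 206 310 328 [103  59  38] | 208 309 329 [101  57  41] | 210 307 330 [146  83  56] | 212 307 331 [189 108  73] | 214 307 331 [198 113  78] | 230 307 331 [194 111  76] | 260 307 330 [191 108  72] | 290 307 330 [190 108  73] | 330 313 327 [94 53 35] | 370 312 326 [96 56 38] | 400 311 325 [94 55 34] |
```

```bash
python3 - <<'E'
from h import *
d=dict(np.load("w3.npz"))
z=d["p"][2]+29
print("top corner",onz(d,[(307,210.5),(331,210.5),(307,280),(330.5,280)],z).round(2))
print("foot corner",onz(d,[(315.5,170.5),(321.5,170.5)],z-120).round(2))
im=d["img"].astype(int)
for y in range(164,178,2): print(y,im[y,312:327,0]-im[y,312:327,1])
t=dict(np.load("top1.npz"));s=dict(np.load("side1.npz"))
for n,k in((t,"top1"),(s,"side1")):
    cv2.imwrite(f"pics/{k}.png",n["img"][:,:,::-1])
a=cv2.resize(t["img"][200:320,380:540,::-1],(400,300),interpolation=2)
p=proj(s,[[531,-420,229]])[0].astype(int);print(p)
b=cv2.resize(s["img"][max(0,p[1]-75):p[1]+75,p[0]-100:p[0]+100,::-1],(400,300),interpolation=2)
cv2.imwrite("pics/c1.png",np.hstack([a,b]))
E
```

```text
top corner [[ 527.06 -364.96  288.71]
 [ 534.4  -364.98  288.71]
 [ 526.71 -388.18  288.71]
 [ 534.39 -388.2   288.71]]
foot corner [[ 528.29 -365.69  168.71]
 [ 532.19 -365.71  168.71]]
164 [7 6 7 6 6 6 6 7 7 7 7 6 5 5 7]
166 [5 6 7 5 7 6 5 7 6 9 6 7 6 6 7]
168 [6 7 8 8 7 9 6 8 7 7 8 7 6 7 7]
170 [ 8 10 13 15 16 14 16 15 16 16 17 17 13 12  8]
172 [14 19 32 38 41 42 40 40 40 41 38 39 31 21  9]
174 [15 27 37 44 46 45 43 47 44 44 46 44 45 33 17]
176 [16 29 41 44 45 45 46 44 49 44 46 43 45 36 23]
[405 124]
```

Call:
move_arm --rows "0.1 0.009 0 0 0 -0.003 1;0.2 0.009 0 0 0 -0.003 1;0.293 0.009 0 0 0 -0.003 1;0.293 0.009 0.06 0 0 -0.003 1;0.293 0.009 0.15 0 0 -0.003 1;0.293 0.009 0.24 0 0 -0.003 1;0.293 0.009 0.31 0 0 -0.003 1;0.293 0.009 0.36 0 0 -0.003 1;0.293 0.009 0.39 0 0 -0.003 1;0.293 0.009 0.4 0 0 -0.003 1;0.293 0.009 0.4 0 0 -0.003 1;0.293 0.009 0.4 0 0 -0.003 1"

```text
clock: 7.73
eef_pos: [533.9, -334.2, 142.0]
tool_rot: [3.138, 0.002, 1.573]
force: [-0.4, -0.3, -1.4]
width: 7.6
gripper_force: 59.4
```

```bash
python3 - <<'E'
from h import *
p,R,s=pose();print(p,s["tool_rot"],s["force"])
plan([533.6,-331.8,138],Rpan(0.005,0)[0])
d=wrist("w4");w=d["img"][:,:,::-1]
cv2.imwrite("pics/w4c.png",cv2.resize(w[60:260,240:400],None,fx=3,fy=3,interpolation=cv2.INTER_CUBIC))
E
```

```text
[ 533.86701416 -334.1734735   141.95392911] [3.13833170e+00 1.86363698e-03 1.57346400e+00] [-0.36530213 -0.28434118 -1.37049511]
t 7.73 shift [ 0.0079 -0.0009  0.0132] turn [ 0.0021  0.0012 -0.0015]
```

View pics/w4c.png

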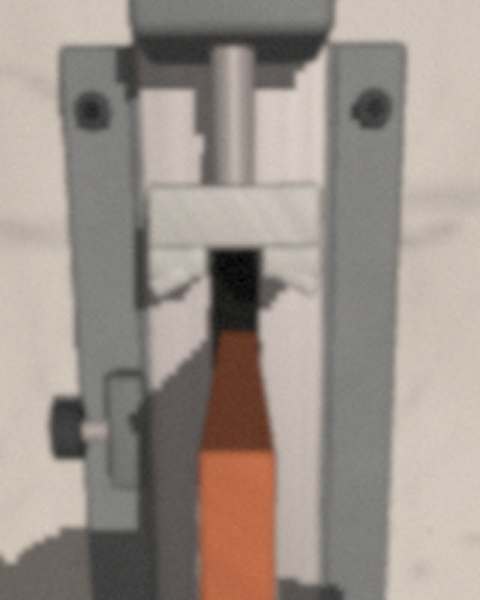

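The jaw groove is at crop columns 212–260 (row 247). The panel's foot corner is at columns 217–257 (row 331) and its top corner at columns 199–275 (row 450). They line up well.

```bash
python3 - <<'E'
from h import *
d=dict(np.load("w4.npz"));C=lambda x,y:(240+(x+.5)/3-.5,60+(y+.5)/3-.5)
z=d["p"][2]
print("jaw groove",onz(d,[C(212,247),C(260,247)],66).round(2),"block",onz(d,[C(149,215),C(318,215)],66).round(2))
print("foot",onz(d,[C(217,331),C(257,331)],z-91).round(2),"top",onz(d,[C(199,450),C(275,450)],z+29).round(2))
print("rod",onz(d,[C(213,100),C(249,100)],60).round(2))
print("base edges z10",onz(d,[C(60,60),C(404,60),C(88,500),C(388,500)],10).round(2))
E
```

```text
jaw groove [[ 529.   -260.91   66.  ]
 [ 538.4  -260.9    66.  ]] block [[ 516.82 -255.     66.  ]
 [ 549.61 -254.95   66.  ]]
foot [[ 529.6  -278.69   50.95]
 [ 538.24 -278.68   50.95]] top [[ 529.99 -277.68  170.95]
 [ 537.72 -277.68  170.95]]
rod [[ 529.24 -233.99   60.  ]
 [ 536.19 -233.97   60.  ]]
base edges z10 [[ 492.16 -220.47   10.  ]
 [ 573.28 -220.33   10.  ]
 [ 493.72 -328.03   10.  ]
 [ 574.81 -327.97   10.  ]]
```

Call:
move_arm --rows "0.01 0 0.013 0.002 0.001 -0.005 1;0.025 0 0.013 0.002 0.001 -0.005 1;0.035 0 0.013 0.002 0.001 -0.005 1;0.042 0 0.013 0.002 0.001 -0.005 1;0.042 0 0.013 0.002 0.001 -0.005 1;0.042 0 0.013 0.002 0.001 -0.005 1"

```text
clock: 8.28
eef_pos: [533.2, -321.4, 137.2]
tool_rot: [-3.141, -0.0, 1.581]
force: [0.5, -0.1, -2.3]
width: 7.3
gripper_force: 59.4
```

Call:
move_arm --rows "0.005 0 0 0 0 0 1;0.01 0 0 0 0 0 1;0.015 0 0 0 0 0 1;0.02 0 0 0 0 0 1;0.02 0 0 0 0 0 1;0.02 0 0 0 0 0 1"

```text
clock: 8.78
eef_pos: [533.0, -316.6, 137.3]
tool_rot: [-3.141, 0.001, 1.58]
force: [0.1, -2.8, -1.9]
width: 6.9
gripper_force: 59.4
```

Call:
move_arm --rows "0.006 0.002 0 0 0 0 1;0.012 0.003 0 0 0 0 1;0.018 0.003 0 0 0 0 1;0.024 0.003 0 0 0 0 1;0.03 0.003 0 0 0 0 1;0.03 0.003 0 0 0 0 1;0.03 0.003 0 0 0 0 1"

```text
clock: 9.37
eef_pos: [533.2, -308.1, 137.4]
tool_rot: [-3.14, 0.002, 1.58]
force: [-1.7, -4.4, -1.5]
width: 7.2
gripper_force: 59.5
```

Call:
move_arm --rows "0.004 0 0 0 0 0 1;0.008 0 0 0 0 0 1;0.011 0 0 0 0 0 1;0.011 0 0 0 0 0 1;0.011 0 0 0 0 0 1;0.011 0 0 0 0 0 1"

```text
clock: 9.87
eef_pos: [533.1, -305.4, 137.4]
tool_rot: [-3.14, 0.003, 1.58]
force: [-1.7, -5.5, -0.7]
width: 7.6
gripper_force: 59.6
```

```bash
python3 - <<'E'
from h import *
p,R,s=pose();print(p,s["tool_rot"],s["force"])
d=wrist("w5");w=d["img"][:,:,::-1]
cv2.imwrite("pics/w5c.png",cv2.resize(w[60:260,240:400],None,fx=3,fy=3,interpolation=cv2.INTER_CUBIC))
E
```

```text
[ 533.12131055 -305.36547191  137.37215508] [-3.13996249e+00  2.60589619e-03  1.57975852e+00] [-1.73644217 -5.50253747 -0.69375522]
```

View pics/w5c.png

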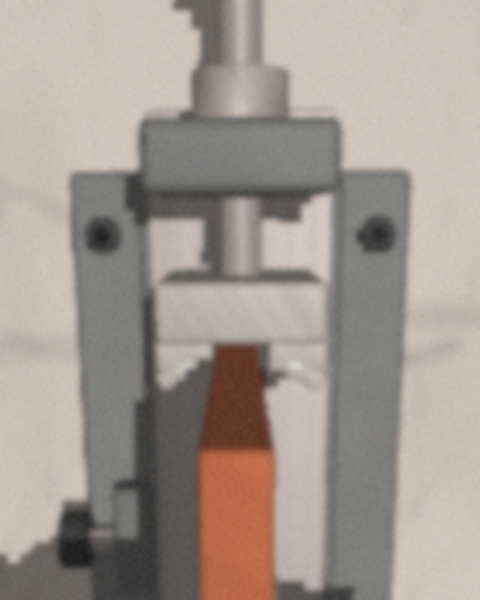

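The panel's edge sits centred in the jaw groove (crop 215–264 in block 158–323). The jaw is pushed back about 11–12 mm. I'll push a little more, then lower slowly.

Call:
move_arm --rows "0.004 0 0 0 0 -0.003 1;0.009 0 0 0 0 -0.003 1;0.009 0 0 0 0 -0.003 1;0.009 0 0.01 0 0 -0.003 1;0.009 0 0.02 0 0 -0.003 1;0.009 0 0.03 0 0 -0.003 1;0.009 0 0.035 0 0 -0.003 1;0.009 0 0.04 0 0 -0.003 1;0.009 0 0.045 0 0 -0.003 1;0.009 0 0.045 0 0 -0.003 1"

```text
clock: 10.75
eef_pos: [534.9, -303.4, 124.7]
tool_rot: [3.139, 0.004, 1.584]
force: [0.9, -5.3, 0.5]
width: 7.4
gripper_force: 60.1
```

Call:
move_arm --rows "0 -0.002 0 0 0 0 1;0 -0.003 0.005 0 0 0 1;0 -0.003 0.01 0 0 0 1;0 -0.003 0.015 0 0 0 1;0 -0.003 0.02 0 0 0 1;0 -0.003 0.025 0 0 0 1;0 -0.003 0.03 0 0 0 1;0 -0.003 0.035 0 0 0 1;0 -0.003 0.035 0 0 0 1;0 -0.003 0.035 0 0 0 1"

```text
clock: 11.58
eef_pos: [534.1, -303.4, 114.3]
tool_rot: [3.139, 0.004, 1.584]
force: [0.5, -5.8, 1.2]
width: 7.0
gripper_force: 60.0
```

Call:
move_arm --rows "0 0 0.003 0 0 0 1;0 0 0.006 0 0 0 1;0 0 0.009 0 0 0 1;0 0 0.012 0 0 0 1;0 0 0.012 0 0 0 1"

```text
clock: 12.0
eef_pos: [534.2, -303.5, 110.8]
tool_rot: [3.139, 0.004, 1.584]
force: [0.1, -5.8, 1.2]
width: 7.5
gripper_force: 60.1
```

Call:
move_arm --rows "0 0 0.002 0 0 0 1;0 0 0.004 0 0 0 1;0 0 0.004 0 0 0 1;0 0 0.004 0 0 0 1"

```text
clock: 12.33
eef_pos: [534.2, -303.5, 109.7]
tool_rot: [3.139, 0.004, 1.584]
force: [-0.0, -6.5, 1.3]
width: 7.7
gripper_force: 60.1
```

Call:
move_arm --rows "0 0 0.002 0 0 0 1;0 0 0.004 0 0 0 1;0 0 0.004 0 0 0 1;0 0 0.004 0 0 0 1"

```text
clock: 12.67
eef_pos: [534.2, -303.5, 108.6]
tool_rot: [3.139, 0.004, 1.584]
force: [-0.3, -6.5, 2.5]
width: 7.2
gripper_force: 60.2
```

Call:
move_arm --rows "0 0 0.002 0 0 0 1;0 0 0.003 0 0 0 1;0 0 0.003 0 0 0 1;0 0 0.003 0 0 0 1"

```text
clock: 13.0
eef_pos: [534.3, -303.7, 108.4]
tool_rot: [3.138, 0.005, 1.584]
force: [-0.7, -6.3, 6.1]
width: 7.1
gripper_force: 61.0
```

The panel rests on the strip (Fz rose by about 5 N). Now I'll slide it towards -y into the toe groove.

Call:
move_arm --rows "-0.003 0 -0.001 0 0 0 1;-0.006 0 -0.001 0 0 0 1;-0.009 0 -0.001 0 0 0 1;-0.012 0 -0.001 0 0 0 1;-0.014 0 -0.001 0 0 0 1;-0.014 0 -0.001 0 0 0 1;-0.014 0 -0.001 0 0 0 1"

```text
clock: 13.58
eef_pos: [534.3, -304.5, 108.0]
tool_rot: [3.14, -0.001, 1.585]
force: [-0.5, -1.4, 7.8]
width: 7.2
gripper_force: 61.1
```

Call:
move_arm --rows "-0.002 0 0 0 0 0 1;-0.004 0 0 0 0 0 1;-0.004 0 0 0 0 0 1;-0.004 0 0 0 0 0 1"

```text
clock: 13.92
eef_pos: [534.4, -304.7, 108.0]
tool_rot: [3.14, -0.002, 1.585]
force: [0.3, -0.3, 9.0]
width: 7.4
gripper_force: 61.3
```

Call:
move_arm --rows "0 0 -0.002 0 0 0 1;0 0 -0.004 0 0 0 1;0 0 -0.006 0 0 0 1;0 0 -0.006 0 0 0 1;0 0 -0.006 0 0 0 1"

```text
clock: 14.33
eef_pos: [534.1, -307.5, 108.5]
tool_rot: [3.14, 0.002, 1.584]
force: [1.5, -5.0, -0.1]
width: 7.3
gripper_force: 59.6
```

```bash
python3 - <<'E'
from h import *
p,R,s=pose();print(p,s["tool_rot"],s["force"],s["torque"])
d=wrist("w6");w=d["img"][:,:,::-1]
d2=get_image("side");np.savez("side2.npz",**d2);q=proj(d2,[[534,-310,60]])[0].astype(int)
a=cv2.resize(w[40:440,160:480],(480,600),interpolation=2)
b=cv2.resize(d2["img"][q[1]-60:q[1]+60,q[0]-32:q[0]+32,::-1],(320,600),interpolation=2)
cv2.imwrite("pics/c6.png",np.hstack([a,b]))
E
```

```text
[ 534.07717283 -307.46530466  108.52286597] [3.14028324e+00 2.29259248e-03 1.58443178e+00] [ 1.53344857 -4.98849186 -0.12960663] [-1.15040076 -0.64683513 -0.16405864]
```

View pics/c6.png

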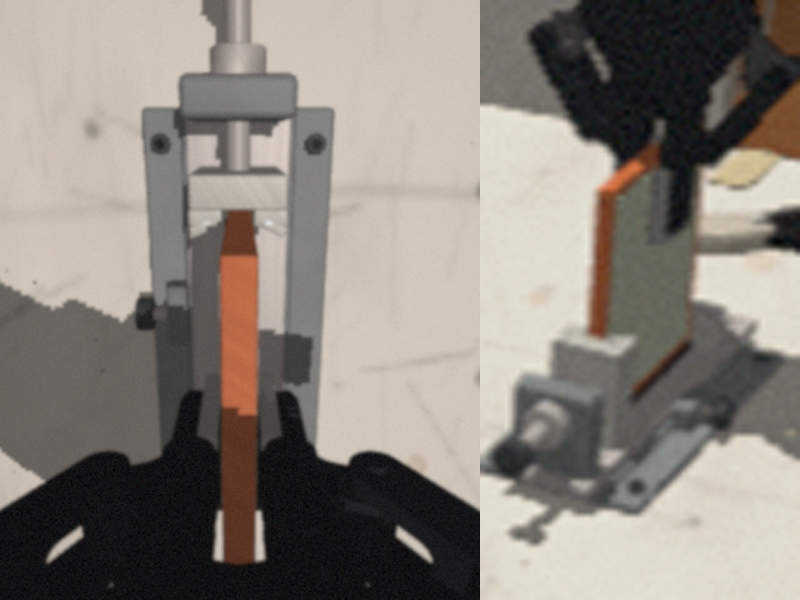

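It slid once the strip friction was unloaded. It's about 1–1.5 mm from the toe groove bottom, so I'll continue.

Call:
move_arm --rows "-0.002 0 0 0 0 0 1;-0.004 0 0 0 0 0 1;-0.004 0 0 0 0 0 1;-0.004 0 0 0 0 0 1"

```text
clock: 14.77
eef_pos: [534.1, -308.5, 108.5]
tool_rot: [3.14, 0.002, 1.584]
force: [2.5, -5.1, -0.7]
width: 7.8
gripper_force: 59.6
```

Call:
move_arm --rows "-0.002 0 0 0 0 0 1;-0.004 0 0 0 0 0 1;-0.004 0 0 0 0 0 1;-0.004 0 0 0 0 0 1"

```text
clock: 15.1
eef_pos: [534.1, -308.7, 108.4]
tool_rot: [3.141, 0.0, 1.585]
force: [3.5, -3.8, -0.6]
width: 7.0
gripper_force: 59.6
```

Call:
move_arm --rows "-0.002 0.002 0 0 0 0 1;-0.004 0.003 0 0 0 0 1;-0.004 0.003 0 0 0 0 1;-0.004 0.003 0 0 0 0 1;-0.004 0.003 0 0 0 0 1"

```text
clock: 15.52
eef_pos: [534.2, -309.0, 108.3]
tool_rot: [-3.141, -0.001, 1.586]
force: [3.6, -2.2, 0.7]
width: 7.2
gripper_force: 59.8
```

Call:
move_arm --rows "-0.003 0 0.001 0 0 0 1;-0.006 0 0.002 0 0 0 1;-0.006 0 0.003 0 0 0 1;-0.006 0 0.003 0 0 0 1"

```text
clock: 15.85
eef_pos: [534.2, -309.5, 108.0]
tool_rot: [-3.14, -0.004, 1.586]
force: [2.1, 2.2, 7.9]
width: 7.2
gripper_force: 61.2
```

Call:
move_arm --rows "0.003 0.002 -0.002 0 0 0 1;0.003 0.003 -0.003 0 0 0 1;0.003 0.003 -0.003 0 0 0 1"

```text
clock: 16.1
eef_pos: [534.3, -309.5, 108.1]
tool_rot: [-3.139, -0.002, 1.586]
force: [1.3, 1.5, 3.5]
width: 7.2
gripper_force: 60.1
```

Call:
move_arm --rows "0 0 0 0 0 0 0.85;0 0 0 0 0 0 0.7;0 0 0 0 0 0 0.5;0 0 0 0 0 0 0.2;0 0 0 0 0 0 0;0 0 0 0 0 0 0;0 0 0 0 0 0 0"

```text
clock: 16.68
eef_pos: [534.5, -310.6, 108.1]
tool_rot: [-3.14, -0.0, 1.585]
force: [0.2, -0.3, 0.7]
width: 42.8
gripper_force: 0.0
```

```bash
python3 - <<'E'
from h import *
p,R,s=pose();print(p,s["tool_rot"],s["force"],s["width"])
d=wrist("w7");im=d["img"].astype(int)
d0=dict(np.load("w6.npz"));i0=d0["img"].astype(int)
for n,i,dd in(("w6",i0,d0),("w7",im,d)):
    m=(i[...,0]-i[...,1]>40);m[:,:290]=0;m[:,350:]=0
    m2=m&(i[...,0]>150);r=np.flatnonzero(m2[:,319]);c=np.flatnonzero(m2[240]);c2=np.flatnonzero(m2[290]);a=np.flatnonzero(m[:,319])
    print(n,"top row",r.min(),"cols",c.min(),c.max(),c2.min(),c2.max(),"edge first row",a.min())
    z=108+29;print(onz(dd,[(319,r.min()),((c.min()+c.max())/2,240),((c2.min()+c2.max())/2,290)],z).round(1))
t=get_image("top");np.savez("top3.npz",**t)
E
```

```text
[ 534.53237563 -310.62451498  108.12432893] [-3.13983675e+00 -4.52611131e-04  1.58513997e+00] [ 0.15991583 -0.33990454  0.69140582] 42.8141087380835
w6 top row 211 cols 308 331 308 330 edge first row 182
[[ 533.6 -251.5  137. ]
 [ 533.9 -260.8  137. ]
 [ 533.9 -278.3  137. ]]
w7 top row 208 cols 307 330 308 330 edge first row 179
[[ 534.1 -253.7  137. ]
 [ 534.1 -264.   137. ]
 [ 534.5 -281.4  137. ]]
```

Released and the panel stands. Now retreating straight up.

Call:
move_arm --rows "0 0 -0.03 0 0 0 0;0 0 -0.1 0 0 0 0;0 0 -0.2 0 0 0 0;0 0 -0.3 0 0 0 0;0 0 -0.4 0 0 0 0;0 0 -0.5 0 0 0 0;0 0 -0.55 0 0 0 0;0 0 -0.55 0 0 0 0;0 0 -0.55 0 0 0 0"

```text
clock: 17.53
eef_pos: [535.2, -310.8, 274.6]
tool_rot: [3.141, 0.0, 1.585]
force: [-0.2, -0.1, -0.8]
width: 43.1
gripper_force: 0.0
```

```bash
python3 - <<'E'
from h import *
p,R,s=pose();print(p,s["force"])
w=wrist("w8");d2=get_image("side");t=get_image("top")
q=proj(d2,[[534,-310,70]])[0].astype(int)
b=cv2.resize(d2["img"][q[1]-50:q[1]+50,q[0]-50:q[0]+50,::-1],(400,400),interpolation=2)
q=proj(w,[[534,-310,70]])[0].astype(int);print(q)
a=cv2.resize(w["img"][max(0,q[1]-130):q[1]+130,190:450,::-1],(400,400),interpolation=2)
cv2.imwrite("pics/c8.png",np.hstack([a,b]))
E
```

```text
[ 535.24706765 -310.77867244  274.62831702] [-0.23566369 -0.0641842  -0.83878339]
[317 212]
```

View pics/c8.png

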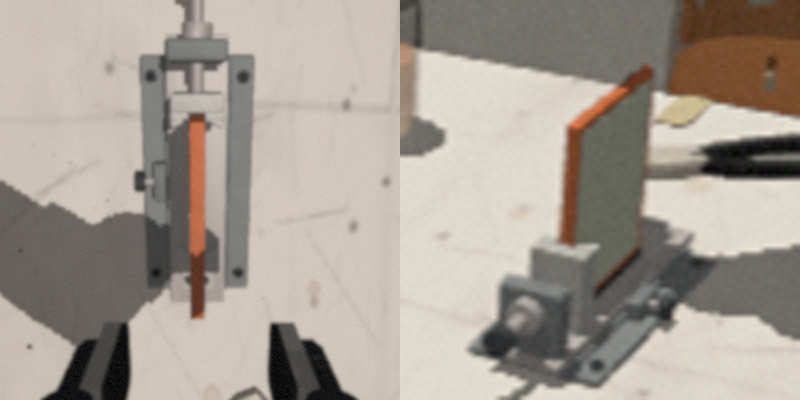

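The panel stands upright in both grooves, foot on the strip, with the gripper clear of it. Handing in.

```bash
python3 -c "
from cell import *
print(finish_job())"
```

```text
the job is handed in; nothing more can be done
None
```

The plain panel is clamped upright in the stand: foot on the rubber strip, pinched between the sprung jaw and the toe groove. I did not touch the arched panel, and handed the job in at about 17.6 s; no verdict came back.

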